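# Fit the shredding disc to the cheese grater's drive

## Task

Take the shredding disc (black grip bar, red pointer) from the rubber mat, set it on the grater's drive and, without forcing it, turn it until its slot finds the drive tongue and the hub drops fully home, flat on the housing. Then turn the disc, with the stiff drive in it, until its red pointer meets the red mark on the housing, let go, and leave everything else on the counter where it is.

Things in the scene. Friction and masses are not known exactly. Their poses are not given: they have to be found in the camera images.
- disc: shredding disc, hub down on a round rubber mat (170 mm across, 6 mm thick): steel plate 140 mm across, 6 mm thick (34 to 40 mm above the origin), on a white square hub 60 x 60 mm, 34 mm tall; 0.36 to 0.6 kg. Origin: centre of the hub's underside, z up; the red pointer stripe on the plate runs towards -x
- disc_grip (a point): in the disc's black grip bar, on the disc's axis, 64 mm above the disc's origin; axes as the disc. The bar is 60 mm long (x), 14 mm wide (y) and reaches from 40 to 76 mm above the origin: pinch it across y from above
- disc_slot (a point): centre of the slot's mouth in the hub's underside (at the disc's origin): slot 42 mm long (x), 12 mm wide (y), 12.5 mm deep; above it a square blind hole 12 x 12 mm for the pilot pin, ending 34 mm above the underside
- disc_mark (a point): outer part of the disc's red pointer, on the plate's upper face, 65 mm from the disc's axis towards the disc's -x
- grater: the shredder: aluminium housing 190 x 190 mm, flat top 70 mm above the table, fixed to the table. Origin: centre of its underside, z up; its red mark lies towards -x. The drive stands in the middle of its top
- grater_seat (a point): centre of the housing's flat top, on the drive's axis; axes as the grater. The disc's origin lies here when fully home. Resting unaligned on the tongue it is 11 mm higher; when slot and tongue agree within about 3 degrees the disc drops home by its own weight, if held loosely enough to fall, or by a light push
- drive_tip (a point): top of the drive's steel pilot pin (10 mm thick, domed), 31.5 mm above the housing top. At its foot a brass tongue, 40 x 10 mm, 11 mm high, direction NOT measured: from above, 17 to 75 degrees counter-clockwise of the grater's x axis. It turns stiffly (0.35 N m), stays where left, turns with the disc once in its slot. Pin and tongue are sprung: sink from 6 N on, 7 mm at 13 N, then hard stop
- grater_mark (a point): the red mark on the housing's top, a stripe 8 mm wide, 83 mm from the drive's axis towards the grater's -x. When the slot drops over the tongue with the pointer on this side, the pointer is still 17 to 75 degrees counter-clockwise (from above) of the mark: turn it back clockwise
- cheese_block: bystander, leave alone: block of yellow cheese 110 x 60 x 50 mm with a darker rind below; origin at the middle of its underside
- cheese_knife: bystander, leave alone: cheese knife about 220 mm long, black round handle 26 mm thick, steel blade along +x; origin at the middle of its underside
- honey_jar: bystander, leave alone: amber glass jar, 64 mm wide, 85 mm tall, brass cap; origin at the middle of its underside
- olive_bowl: bystander, leave alone: white ceramic bowl, 110 mm wide, 45 mm tall; origin at the middle of its underside
- toothpick_cup: bystander, leave alone: blue ceramic cup, 60 mm wide, 60 mm tall; origin at the middle of its underside
- slicing_disc: bystander, leave alone: another machine disc, NOT the one to fit: flat steel, 130 mm wide, lying flat, with a round blue hub, 28 mm tall in all; origin at the middle of its underside
- brass_weight: bystander, leave alone: brass weight, 50 mm wide, 30 mm tall; origin at the middle of its underside
Things that resemble listed ones, but are neither listed nor needed, are in the scene too. What is shaped like the disc but brown or pink is not meant.

How it is judged:
By the outcome, as a careful person would: the job done as asked, in the order asked, and still so for the second after the job is handed in, with the robot touching nothing.
It also fails if it takes over 54 s, if anything falls off the work surface, if the arm or the gripper's body presses on something with over 40 N, if the wrist force passes 120 N, or if a joint passes its speed limit or range.

## Robot

A 6-joint arm with a two-finger parallel gripper is mounted at the origin on the work surface. World frame = base frame: x ahead of the robot, y to its left, z up, the work surface at z = 0. Lengths are in m, angles in rad, forces in N, time in s.
With the tool pointing down it reaches from about 0.375 to 0.825 m from the base axis. Payload 5.5 kg.
Tool frame: the origin (TCP) lies midway between the tips of the shut fingers; the grasp point (between the pads) lies 19 mm behind it; z points along the fingers, x is the direction in which the jaws open and shut, and the axes are right-handed (so a half turn about z gives the same grasp; the last joint's range is limited). The gripper opens to 85 mm and grips with 20 to 120 N. Pads are 22 mm wide; open, the fingers measure 114 mm over their backs; the gripper's body (76 mm by 85 mm) begins 54 mm behind the grasp point. The pads swing forward as they close: fully open they stand 13 mm farther back than shut.
Start: joints at [1.198, 0.314, -0.047, 1.21, 0, 1.571], TCP at [0.219, 0.559, 0.231] pointing down, gripper open.
Joint ranges: [-2.67, 2.67], [-0.69, 1.73], [-1.03, 1.25], [-2.08, 2.16], [-1.42, 1.45], [-3.14, 3.14]. Speed limits (rad/s): [2.39, 2.39, 3.01, 3.14, 3.14, 3.14].

## Interface

Orientations are given as a unit quaternion [w, x, y, z].
In Python, from bench import arm gives the robot as it stands. The module is installed in compiled form; this text tells all that it offers.
- The arm moves only by the tool jog_arm, never from a script. Its argument "series" is a list of rows, each a list of 5 numbers: the shift along the tool's x, y, z in mm, then the turn about the tool's z in degrees, then the opening, from 0 (shut) to 1 (fully open). In form: [[x, y, z, roll, jaw], ...]. A call has 1 to 8 rows; each row shifts and turns the commanded pose from where the row before left it, along the tool's axes as they then stand; what a row does not reach is not made up. A row lasts 1/12 s, in which the tool goes at most 41.7 mm and 7.16 degrees, less where a joint would pass 70% of its speed; a pose out of reach is approached as far as the arm can. A call is refused whole if a number of a shift passes 41.7 or a number of a turn 7.16, either way. A call with a gripper value outside its range is refused whole. The fingers move at their own pace and stop on an object; the grip force is fixed at half the most. Time passes only in rows, so rows that do not move let the fingers close. It gives the time, the measured TCP pose, the force and the opening at its end, in the units of the state.
- arm.read_state(): the state, without advancing time (a new reading comes with each control period).
- arm.snapshot(name): name is "scene" or "top" or "wrist"; returns a dict with "frame" (420x560x3 uint8, red, green, blue), "fx", "fy", "cx", "cy" (pixels), "dist" ([k1, k2, p1, p2, k3] as OpenCV has them; the pictures are not rectified), "R" (3x3) and "t" (3): a world point X has camera coordinates R X + t; the wrist camera has in their place "tool_from_camera" (4x4, takes a point from camera to tool coordinates, whose origin is the TCP and whose axes are the tool frame's). Camera axes: x right, y down, z forward; pixel columns grow to the right and rows downward; lengths in m; the calibration is good to about 2 mm. A picture is of the moment at which its call begins: read the wrist's pose just before it. There is no depth.
- arm.sign_off(): hands the job in, once; it reports no verdict.
Trained networks look in a picture, given as the dict that the camera call returned (one of the last four; its "shot" number tells which), for a name from the list of things; names that differ only in an ending like _2 or _b are one class to them, and where a whole thing is asked for, a point or a joint stands for the part that bears it (a point fixed in the world has none). Each returns a list of dicts, best first, with "confidence" (0 to 1); they miss things now and then, are a little off and sometimes report something else, mostly with a low value. They report only what shows in the picture. A call takes as long as a camera call. They do not tell look-alikes from the thing itself.
- arm.cut_out(picture, target): "region" (420x560 bool, what is visible of it) and "rect" ([left, top, right, bottom] in pixels, round what is visible of it).
- arm.landmark_of(picture, target): "pixel" ([column, row] in pixels: a listed point, or the origin of a listed thing).
The state is a dict: "time": time; "joints": joint angles; "dq": joint speeds; "joint_torque": joint torques, N m; "eef_pos": TCP position; "ee_rot": TCP orientation; "ft_force": force on the tool from outside, world axes, zero at the start; "torque": the same for the moment, N m; "width": finger opening in m.
Only numpy, scipy, OpenCV 4.12 (cv2) and the standard library are available. Lean on these libraries where they do the work, as an engineer would, in place of code of your own. Each camera call takes 0.05 s, during which the arm holds its last target. There are 200 camera calls.

## Working session

There is one attempt and no reset: what is moved stays moved. The work goes in short steps, Python scripts to look and compute and a tool call to move; the robot and the scene stay as the last step left them, time stands still between calls to the robot, and variables do not carry over. Pictures are saved under pics/ and viewed, about 8 in all and at most 12, crops included, and the job is handed in when it is done.

Besides the shell and the picture viewer there is one more tool, called after "Emit:" as name(argument=value, ...), one argument or row to a line, values as JSON. jog_arm: Moves the arm, as the interface text tells. Its arguments: {"type":"object","properties":{"series":{"type":"array","items":{"type":"array","items":{"type":"number"}}}},"required":["series"]}

```bash
mkdir -p pics; cat > h.py <<'E'
import numpy as np, cv2
from bench import arm
from scipy.spatial.transform import Rotation as Ro
def q2R(q): return Ro.from_quat([q[1],q[2],q[3],q[0]]).as_matrix()
def save(n,f): cv2.imwrite(f'pics/{n}.png',f[:,:,::-1])
def ray(p,px,st=None):
    K=np.array([[p['fx'],0,p['cx']],[0,p['fy'],p['cy']],[0,0,1]])
    u=cv2.undistortPoints(np.array([[px]],float),K,np.array(p['dist'],float))[0,0]
    d=np.array([u[0],u[1],1.])
    if 'R' in p:
        R=np.array(p['R']);t=np.array(p['t']); return -R.T@t, R.T@d
    T=np.array(p['tool_from_camera']);W=q2R(st['ee_rot'])
    return W@T[:3,3]+np.array(st['eef_pos']), W@T[:3,:3]@d
def onz(p,px,z,st=None):
    o,d=ray(p,px,st); return o+d*(z-o[2])/d[2]
E
python3 - <<'E'
from h import *
s=arm.read_state(); print(s)
for n in ['scene','top']:
    p=arm.snapshot(n); save(n,p['frame']); print(n,p['shot'],-np.array(p['R']).T@p['t'])
    for k,z in [('disc',.006),('disc_grip',.07),('disc_mark',.046),('grater_seat',.07),('drive_tip',.1015),('grater_mark',.07),('slicing_disc',0),('honey_jar',0),('toothpick_cup',0)]:
        for r in arm.landmark_of(p,k)[:4]:
            print(k,np.round(r['confidence'],2),np.round(r['pixel'],1),np.round(onz(p,r['pixel'],z),4))
E
```

```text
{'time': 0.0, 'joints': array([ 1.19800335e+00,  3.14198546e-01, -4.80701102e-02,  1.21020338e+00,
       -3.28310881e-05,  1.57080049e+00]), 'dq': array([-8.30914287e-05,  1.27889915e-03, -8.11759707e-04, -3.16445580e-05,
       -4.42662917e-04, -6.18761005e-04]), 'joint_torque': array([-2.57278458e-03, -5.39594007e+01,  3.39747620e+01,  1.92882487e-02,
       -1.30107669e-04, -1.93791675e-05]), 'eef_pos': array([0.21833158, 0.55824901, 0.23045497]), 'ee_rot': array([ 4.85955531e-04,  8.25899776e-01,  5.63816333e-01, -6.82725088e-04]), 'ft_force': array([-0.51826005,  0.04334392,  0.13744483]), 'torque': array([-0.01611898,  0.02766214,  0.01574491]), 'width': 0.08544506918489737}
scene 1 [0.95601312 0.61256242 0.93104227]
disc 0.91 [457.3 277.1] [0.2504 0.4    0.006 ]
disc 0.62 [244.1 307.9] [0.6954 0.1512 0.006 ]
disc 0.55 [315.2 282. ] [0.5231 0.2002 0.006 ]
disc_grip 0.92 [242.4 294.6] [0.6975 0.1546 0.07  ]
disc_grip 0.6 [463.9 262.2] [0.2546 0.3992 0.07  ]
disc_grip 0.56 [319.5 261.1] [0.5082 0.193  0.07  ]
disc_mark 0.84 [468.1 249.5] [0.1966 0.377  0.046 ]
disc_mark 0.83 [27
[... 829 characters left out ...]
_grip 0.61 [207.  209.9] [0.5046 0.2018 0.07  ]
disc_grip 0.59 [226.1 141.3] [0.6826 0.1516 0.07  ]
disc_mark 0.82 [145.4 329.2] [0.1927 0.3708 0.046 ]
disc_mark 0.73 [395.6 292.1] [ 0.2879 -0.2847  0.046 ]
disc_mark 0.71 [210.4 236.2] [0.4363 0.198  0.046 ]
disc_mark 0.61 [217.7 164.9] [0.6254 0.1782 0.046 ]
grater_seat 0.95 [350.4 203.8] [ 0.5168 -0.1675  0.07  ]
drive_tip 0.68 [352.2 207.3] [ 0.506  -0.167   0.1015]
grater_mark 0.82 [356.8 236.4] [ 0.4333 -0.1826  0.07  ]
slicing_disc 0.87 [129.7 169.6] [0.6232 0.4341 0.    ]
honey_jar 0.73 [278.7 114.4] [0.7719 0.0163 0.    ]
toothpick_cup 0.9 [441.  162.5] [ 0.6321 -0.426   0.    ]
toothpick_cup 0.15 [126.2 168.1] [0.6276 0.444  0.    ]
```

```bash
python3 - <<'E'
import cv2,numpy as np
a=cv2.imread('pics/top.png')
cv2.imwrite('pics/top_big.png',cv2.resize(a[90:350,90:490],(800,520),interpolation=cv2.INTER_CUBIC))
E
```

```text
(no output)
```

View pics/top_big.png

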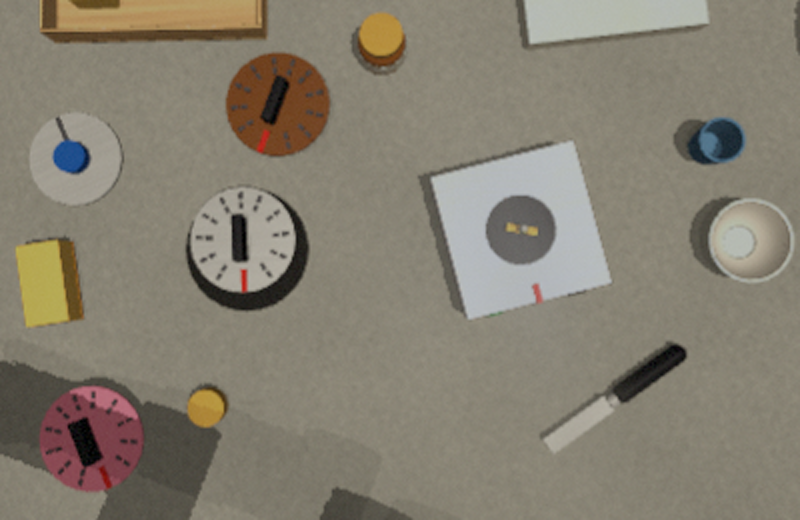

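View pics/scene.png

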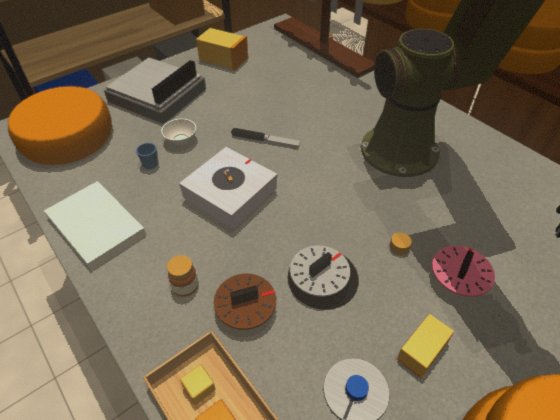

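Three disc-shaped candidates show in the top image: brown at (231,148), pink at (139,305), and steel-grey on a black mat at (210,210). The last one fits: steel plate, black bar, red pointer, on the rubber mat. The grater's mark is at about (357,236). Its brass tongue looks near image-horizontal, at about (350,204). I'll move the wrist camera there to confirm.

Emit:
jog_arm(
  series=[
    [-19.4,33.2,0,0,1],
    [-19.4,33.2,0,0,1],
    [-19.4,33.2,0,0,1],
    [-19.4,33.2,0,0,1],
    [-19.4,33.2,0,0,1],
    [-19.4,33.2,0,0,1],
    [-19.4,33.2,0,0,1],
    [-19.4,33.2,0,0,1],
  ],
)

```text
time: 1.67
eef_pos: [0.4102, 0.3159, 0.2316]
ee_rot: [0.0, 0.826, 0.564, 0.0]
ft_force: [0.9, 0.3, -0.3]
width: 0.0853
```

Emit:
jog_arm(
  series=[
    [-19.4,33.2,0,0,1],
    [-19.4,33.2,0,0,1],
    [-19.4,33.2,0,0,1],
    [-19.4,33.2,0,0,1],
    [0,0,0,-7,1],
    [0,0,0,-7,1],
    [0,0,0,-7,1],
    [0,0,0,0,1],
  ],
)

```text
time: 2.33
eef_pos: [0.505, 0.1964, 0.2313]
ee_rot: [-0.0, 0.709, 0.706, 0.0]
ft_force: [-0.9, -1.0, -0.8]
width: 0.0854
```

```bash
cat >> h.py <<'E'
def yaw(st): R=q2R(st['ee_rot']); return np.degrees(np.arctan2(R[1,0],R[0,0]))
def st():
    s=arm.read_state(); print('t',round(s['time'],2),'pos',np.round(s['eef_pos'],4),'yaw',round(yaw(s),2),'z',np.round(q2R(s['ee_rot'])[:,2],3),'q',np.round(s['joints'],2),'F',np.round(s['ft_force'],1),'M',np.round(s['torque'],2),'w',round(s['width'],4)); return s
def look(n,items,cams=('wrist',)):
    for c in cams:
        s=st(); p=arm.snapshot(c); save(n+c,p['frame'])
        for k,z in items:
            for r in arm.landmark_of(p,k)[:3]: print(c,k,np.round(r['confidence'],2),np.round(r['pixel'],1),np.round(onz(p,r['pixel'],z,s),4))
    return s,p
E
python3 - <<'E'
from h import *
s,p=look('d1',[('disc_grip',.07),('disc_mark',.046),('disc',.006)])
print(p['tool_from_camera'])
E
```

```text
t 2.33 pos [0.505  0.1964 0.2313] yaw 89.76 z [-0.  0. -1.] q [ 0.37  0.2  -0.19  1.18  0.    0.38] F [-0.9 -1.  -0.8] M [ 0.07  0.02 -0.02] w 0.0854
wrist disc_grip 0.83 [229.1 369.4] [0.6869 0.1474 0.07  ]
wrist disc_mark 0.79 [273.1 109.1] [0.444  0.1919 0.046 ]
wrist disc_mark 0.76 [255.1 302.7] [0.6275 0.1726 0.046 ]
wrist disc 0.87 [277.1 178.2] [0.5119 0.1947 0.006 ]
wrist disc 0.55 [238.3 333.9] [0.6915 0.1497 0.006 ]
[[ 9.99999094e-01 -2.04146112e-04 -1.33070720e-03 -3.44588881e-04]
 [ 5.82350682e-04  9.56770069e-01  2.90844797e-01 -7.25572138e-02]
 [ 1.21380598e-03 -2.90845309e-01  9.56769321e-01 -1.42061416e-01]
 [ 0.00000000e+00  0.00000000e+00  0.00000000e+00  1.00000000e+00]]
```

View pics/d1wrist.png

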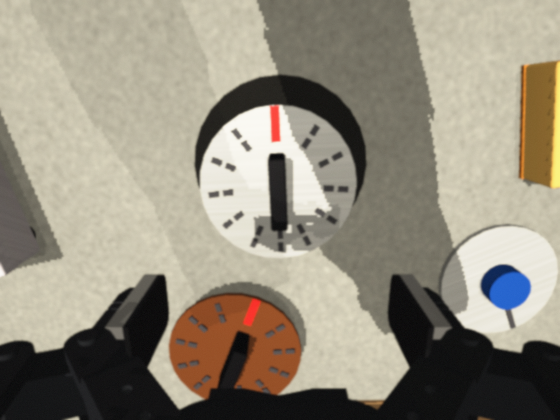

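The steel disc on the mat shows at (278,180), its bar running from (278,157) to (281,228) and the red pointer at (275,123). The brown look-alike is at (238,345). I'll measure the disc's pose precisely.

```bash
cat >> h.py <<'E'
def disc_pose(p,s,c0,zt,rmax=.09,zoff=None):
    """c0: rough centre (x,y); zt: plate-top z. Returns circle centre, pointer yaw (disc +x)."""
    f=p['frame']; hsv=cv2.cvtColor(f,cv2.COLOR_RGB2HSV)
    red=(((hsv[...,0]<8)|(hsv[...,0]>172))&(hsv[...,1]>150)&(hsv[...,2]>90))
    ys,xs=np.nonzero(red); P=np.array([onz(p,(x,y),zt,s)[:2] for x,y in zip(xs,ys)])
    k=np.linalg.norm(P-c0,axis=1)<rmax; P=P[k]; m=P.mean(0)
    u=np.linalg.svd(P-m)[2][0]; u*=np.sign(u@(c0-m))
    return m,u,len(P)
E
python3 - <<'E'
from h import *
s=st();p=arm.snapshot('wrist')
c0=np.array([.509,.195])
m,u,n=disc_pose(p,s,c0,.046); print('red',m,n,np.degrees(np.arctan2(u[1],u[0])))
for r in arm.cut_out(p,'disc')[:2]:
    g=r['region'].astype(np.uint8); print(r['confidence'],r['rect'],g.sum())
    c=max(cv2.findContours(g,cv2.RETR_EXTERNAL,cv2.CHAIN_APPROX_NONE)[0],key=len)[:,0]
    P=np.array([onz(p,q,.046,s)[:2] for q in c])
    cc,rr=cv2.minEnclosingCircle(P.astype(np.float32)); print('circ',cc,rr)
    A=np.c_[2*P,np.ones(len(P))]; x=np.linalg.lstsq(A,(P**2).sum(1),rcond=None)[0]; print('ls',x[:2],np.sqrt(x[2]+x[:2]@x[:2]))
# bar: dark pixels within the plate
f=p['frame'].max(2); P=[]
for y in range(150,236):
    xs=[x for x in range(262,296) if f[y,x]<50]
    if xs: P.append((np.mean(xs),y))
P=np.array(P); print(P[0],P[-1])
W=np.array([onz(p,q,.082,s)[:2] for q in P]); m=W.mean(0);u=np.linalg.svd(W-m)[2][0]; print('bar',W[0],W[-1],np.degrees(np.arctan(u[1]/u[0])))
E
```

```text
t 2.53 pos [0.5047 0.1971 0.2313] yaw 89.51 z [ 0.  0. -1.] q [ 0.37  0.2  -0.19  1.18  0.    0.38] F [-0.2  0.3  0.3] M [0.01 0.   0.03] w 0.0856
red [0.45585846 0.1931224 ] 242 2.080724092047363
0.86 [198.3, 105.2, 354.9, 259.5] 18786
circ (0.509982705116272, 0.19509293138980865) 0.07032012939453125
ls [0.50988858 0.19533144] 0.06908140255218817
0.6 [167.2, 292.4, 306.2, 397.8] 10728
circ (0.6854252219200134, 0.14990125596523285) 0.06938683986663818
ls [0.68027983 0.15025538] 0.06479119245691443
[275.5 155. ] [279.5 235. ]
bar [0.47686689 0.19468938] [0.54276766 0.19725632] 1.8967975229781906
```

Emit:
jog_arm(
  series=[
    [-1.4,5.2,20,-2.3,1],
    [0,0,35,0,1],
    [0,0,35,0,1],
    [0,0,35,0,1],
    [0,0,30,0,1],
    [0,0,21,0,1],
    [0,0,0,0,1],
    [0,0,0,0,1],
  ],
)

```text
time: 3.3
eef_pos: [0.5089, 0.1952, 0.0547]
ee_rot: [-0.001, 0.695, 0.719, -0.001]
ft_force: [0.1, 0.7, -0.2]
width: 0.0858
```

Emit:
jog_arm(
  series=[
    [0,0,0,0,0],
    [0,0,0,0,0],
    [0,0,0,0,0],
    [0,0,0,0,0],
    [0,0,0,0,0],
    [0,0,0,0,0],
    [0,0,0,0,0],
    [0,0,0,0,0],
  ],
)

```text
time: 3.97
eef_pos: [0.5104, 0.1959, 0.056]
ee_rot: [0.0, 0.695, 0.719, 0.001]
ft_force: [-1.3, 1.7, 4.8]
width: 0.0133
```

```bash
python3 -c "
from h import *
st()"
```

```text
t 3.97 pos [0.5104 0.1959 0.056 ] yaw 91.94 z [ 0.001  0.001 -1.   ] q [ 0.37  0.35 -0.43  0.8   0.    0.33] F [-1.3  1.7  4.8] M [ 0.2   0.26 -0.04] w 0.0133
```

Emit:
jog_arm(
  series=[
    [0,0,-10,0,0],
    [0,0,-35,0,0],
    [0,0,-40,0,0],
    [0,0,-40,0,0],
    [0,0,-40,0,0],
    [0,0,-20,0,0],
    [-33.4,10.6,0,0,0],
    [-33.4,10.6,0,0,0],
  ],
)

```text
time: 4.63
eef_pos: [0.534, 0.1299, 0.2425]
ee_rot: [0.001, 0.694, 0.72, 0.001]
ft_force: [1.4, 0.2, -5.1]
width: 0.013
```

Emit:
jog_arm(
  series=[
    [-33.4,10.6,0,0,0],
    [-33.4,10.6,0,0,0],
    [-33.4,10.6,0,0,0],
    [-33.4,10.6,0,0,0],
    [-33.4,10.6,0,0,0],
    [-33.4,10.6,0,0,0],
    [-33.4,10.6,0,0,0],
    [-33.4,10.6,0,0,0],
  ],
)

```text
time: 5.3
eef_pos: [0.6266, -0.1366, 0.2398]
ee_rot: [-0.001, 0.695, 0.719, -0.001]
ft_force: [0.8, -0.1, -4.0]
width: 0.013
```

Emit:
jog_arm(
  series=[
    [-33.4,10.6,0,0,0],
    [0,0,0,0,0],
    [0,0,0,0,0],
    [0,0,0,0,0],
  ],
)

```text
time: 5.63
eef_pos: [0.638, -0.1677, 0.2395]
ee_rot: [-0.001, 0.695, 0.719, -0.0]
ft_force: [0.2, 0.7, -3.7]
width: 0.0131
```

```bash
python3 - <<'E'
from h import *
look('g1',[('grater_seat',.07),('grater_mark',.07),('drive_tip',.1015)])
E
```

```text
t 5.63 pos [ 0.638  -0.1677  0.2395] yaw 91.9 z [-0.002  0.001 -1.   ] q [-0.26  0.43  0.14  1.28  0.   -0.29] F [ 0.2  0.7 -3.7] M [ 0.03  0.06 -0.01] w 0.0131
wrist grater_seat 0.72 [281.5  31.5] [ 0.5186 -0.1695  0.07  ]
wrist drive_tip 0.87 [285.1  21.3] [ 0.5168 -0.1674  0.1015]
```

View pics/g1wrist.png

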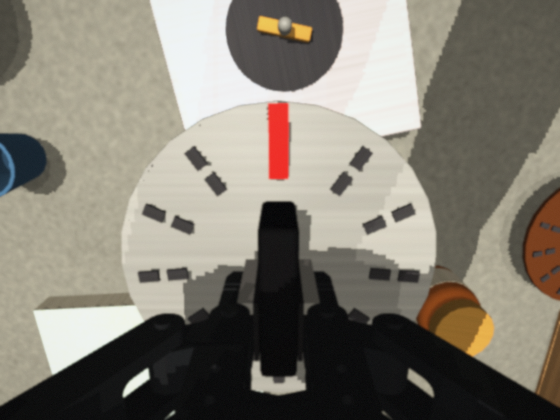

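The wrist view shows the brass tongue from (258,22) to (312,36), with the pin at (285,22). The held disc's pointer is at (279,140). Next I measure the tongue angle, seat, grater yaw and in-hand offset.

```bash
cat > m.py <<'E'
from h import *
s=st();p=arm.snapshot('wrist');f=p['frame'];hsv=cv2.cvtColor(f,cv2.COLOR_RGB2HSV)
y=(hsv[...,0]>12)&(hsv[...,0]<32)&(hsv[...,1]>130)&(hsv[...,2]>120)
y[60:]=0;y[:,:240]=0;y[:,330:]=0
c=max(cv2.findContours(y.astype(np.uint8),0,1)[0],key=len)[:,0] if 0 else np.argwhere(y)[:,::-1]
W=np.array([onz(p,q,.081,s)[:2] for q in c],np.float32)
r=cv2.minAreaRect(W*1000);u=np.linalg.svd(W-W.mean(0),full_matrices=False)[2][0]
print('tongue',len(W),r,np.degrees(np.arctan2(u[1],u[0]))%180)
# dark ring on housing top
d=(f.max(2)<110).astype(np.uint8); d[100:]=0; d[y]=1; d[:,:215]=0;d[:,355:]=0
c=max(cv2.findContours(d,0,1)[0],key=len)[:,0]; c=c[(c[:,1]>1)&(c[:,0]>217)]
P=np.array([onz(p,q,.07,s)[:2] for q in c]);A=np.c_[2*P,np.ones(len(P))]
x=np.linalg.lstsq(A,(P**2).sum(1),rcond=None)[0];rr=np.sqrt(x[2]+x[:2]@x[:2]);res=np.linalg.norm(P-x[:2],axis=1)-rr
k=abs(res)<.002;x=np.linalg.lstsq(A[k],(P[k]**2).sum(1),rcond=None)[0];print('ring',x[:2],np.sqrt(x[2]+x[:2]@x[:2]),k.mean())
# disc in hand
zt=s['eef_pos'][2]-.010
m,u,n=disc_pose(p,s,np.array(s['eef_pos'][:2]),zt); print('disc ptr',m,n,np.degrees(np.arctan2(u[1],u[0])),'dirTCP',np.degrees(np.arctan2(*(s['eef_pos'][:2]-m)[::-1])))
# top camera: grater mark and housing
p=arm.snapshot('top');f=p['frame'];save('g1top',f);hsv=cv2.cvtColor(f,cv2.COLOR_RGB2HSV)
m,u,n=disc_pose(p,None,np.array([.44,-.18]),.07,.035);print('gmark',m,n)
sc=arm.snapshot('scene'); m2,u2,n=disc_pose(sc,None,np.array([.44,-.18]),.07,.035);print('gmark scene',m2,n)
for pp in (p,sc):
  for r in arm.cut_out(pp,'grater')[:1]:
    g=r['region'].astype(np.uint8);c=max(cv2.findContours(g,0,1)[0],key=len)[:,0];W=np.array([onz(pp,q,.07)[:2] for q in c],np.float32)*1000
    print('housing',r['confidence'],cv2.minAreaRect(W))
E
python3 m.py
```

```text
t 5.83 pos [ 0.6386 -0.1665  0.2405] yaw 92.03 z [-0.  0. -1.] q [-0.26  0.43  0.14  1.28  0.   -0.29] F [-0.8 -0.8 -3.7] M [ 0.01  0.01 -0.02] w 0.013
tongue 621 ((517.8502197265625, -167.70777893066406), (40.113521575927734, 10.327296257019043), 80.50395202636719) 80.696884
ring [ 0.51759972 -0.16761473] 0.0435789057121848 1.0
disc ptr [ 0.58374311 -0.16905335] 1407 1.996579473048293 dirTCP 2.627330505789573
gmark [nan nan] 0
gmark scene [ 0.43493695 -0.1861088 ] 9h.py:30: RuntimeWarning: Mean of empty slice.
  k=np.linalg.norm(P-c0,axis=1)<rmax; P=P[k]; m=P.mean(0)
  ret = um.true_divide(
```

Emit:
jog_arm(
  series=[
    [0,0,0,-7.06,0],
    [0,0,0,-7.06,0],
    [0,0,0,-7.06,0],
    [0,0,0,-7.06,0],
    [0,0,0,-7.06,0],
    [0,0,0,-7.06,0],
    [0,0,0,-7.06,0],
    [0,0,0,-7.06,0],
  ],
)

```text
time: 6.75
eef_pos: [0.6389, -0.1676, 0.2404]
ee_rot: [0.0, 0.269, 0.963, -0.0]
ft_force: [-0.3, -0.3, -3.9]
width: 0.0131
```

Emit:
jog_arm(
  series=[
    [0,0,0,-7.06,0],
    [0,0,0,-7.06,0],
    [28.6,21,0,0,0],
    [28.6,21,0,0,0],
    [28.6,21,0,0,0],
    [28.6,21,0,0,0],
    [0,0,0,0,0],
    [0,0,0,0,0],
  ],
)

```text
time: 7.42
eef_pos: [0.5541, -0.052, 0.2409]
ee_rot: [0.0, 0.15, 0.989, -0.0]
ft_force: [0.8, -0.7, -3.4]
width: 0.0124
```

```bash
python3 - <<'E'
from h import *
D=[]
for i in range(3):
    s=arm.read_state();p=arm.snapshot('wrist');f=p['frame'];hsv=cv2.cvtColor(f,cv2.COLOR_RGB2HSV)
    if i==0: st(); save('g2',f)
    R=q2R(s['ee_rot']);T=np.array(s['eef_pos'])
    tool=lambda P,z:(R.T@(np.array([P[0],P[1],z])-T))*1000
    y=(hsv[...,0]>12)&(hsv[...,0]<32)&(hsv[...,1]>130)&(hsv[...,2]>120); y[90:]=0;y[:,200:]&=True;y[:,:200]=0;y[:,360:]=0
    W=np.array([onz(p,q[::-1],.081,s)[:2] for q in np.argwhere(y)],np.float32)
    u=np.linalg.svd(W-W.mean(0),full_matrices=False)[2][0];r=cv2.minAreaRect(W*1000)
    zt=T[2]-.010;m,v,n=disc_pose(p,s,T[:2],zt)
    print('tongue',len(W),np.round(r[0],1),np.round(r[1],1),np.degrees(np.arctan2(u[1],u[0]))%180,'tool',np.round(tool(np.array(r[0])/1000,.081),2),
     'ptr tool',np.round(tool(m,zt),2),np.degrees(np.arctan2(v[1],v[0])),'yaw',yaw(s))
E
```

```text
t 7.47 pos [ 0.5552 -0.0529  0.2409] yaw 162.62 z [ 0.001 -0.001 -1.   ] q [-0.09  0.23 -0.14  1.2  -0.   -1.36] F [ 1.  -0.6 -4.1] M [ 0.02 -0.05 -0.  ] w 0.0128
tongue 581 [ 517.7 -167.4] [40.2 10.4] 80.49601 tool [   0.48 -121.07  159.9 ] ptr tool [ -1.44 -56.3   10.  ] 72.8325186415191 yaw 162.6902377150606
tongue 585 [ 517.7 -167.5] [40.2 10.3] 80.42176 tool [   1.74 -120.51  159.95] ptr tool [ -1.41 -56.28  10.01] 72.60147239160298 yaw 162.61954547914888
tongue 581 [ 517.8 -167.4] [40.1 10.3] 80.552574 tool [   2.26 -120.02  159.83] ptr tool [ -1.43 -56.3   10.01] 72.57057703665318 yaw 162.56174825107678
```

View pics/g2.png

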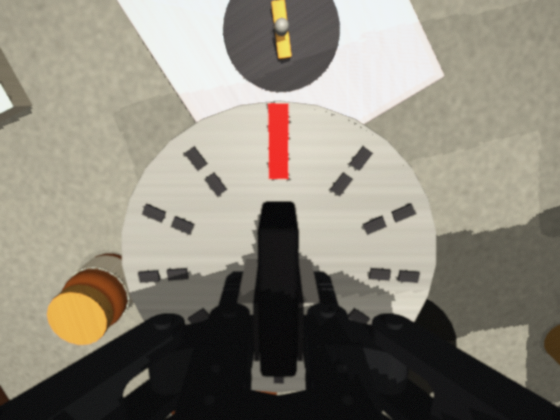

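```bash
python3 - <<'E'
from h import *
from scipy.optimize import least_squares
for i in range(2):
    s=st();p=arm.snapshot('wrist');R=q2R(s['ee_rot']);T=np.array(s['eef_pos'])
    r=arm.cut_out(p,'disc')[0];g=r['region'].astype(np.uint8);print(r['confidence'],r['rect'])
    c=max(cv2.findContours(g,0,1)[0],key=len)[:,0];c=c[c[:,1]<290]
    for h in (.010,.012):
        P=np.array([(R.T@(onz(p,q,T[2]-h,s)-T))[:2] for q in c])
        o=least_squares(lambda x:np.linalg.norm(P-x[:2],axis=1)-x[2],[0,0,.07],loss='soft_l1',f_scale=.001)
        print(h,np.round(o.x*1000,2),np.abs(o.fun).mean()*1000)
E
```

```text
t 7.57 pos [ 0.5558 -0.0539  0.2406] yaw 162.52 z [ 0.001 -0.    -1.   ] q [-0.1   0.23 -0.14  1.2  -0.   -1.36] F [ 0.5  0.1 -3.9] M [ 0.02 -0.04 -0.01] w 0.0128
0.79 [119.7, 101.6, 433.8, 391.1]
0.01 [ -1.55 -28.51  48.64] 11.8308592878442
0.012 [ -1.55 -27.91  49.28] 11.986384202840133
t 7.67 pos [ 0.5557 -0.0541  0.2403] yaw 162.48 z [ 0. -0. -1.] q [-0.1   0.23 -0.14  1.2  -0.   -1.36] F [ 0.4  0.8 -3.8] M [-0.02 -0.02 -0.01] w 0.0127
0.94 [119.8, 100.9, 433.9, 390.5]
0.01 [ -1.23 -29.33  48.08] 11.87037461851399
0.012 [ -1.24 -28.75  48.7 ] 12.026460258578018
```

```bash
python3 - <<'E'
from h import *
from scipy.optimize import least_squares
s=st();p=arm.snapshot('wrist');R=q2R(s['ee_rot']);T=np.array(s['eef_pos'])
g=arm.cut_out(p,'disc')[0]['region']
c=[]
for y in range(112,262,3):
    xs=np.nonzero(g[y])[0]; c+=[(xs[0]-.5,y),(xs[-1]+.5,y)]
for x in range(240,320,3): c.append((x,np.nonzero(g[:,x])[0][0]-.5))
for h in (.008,.010,.012):
    P=np.array([(R.T@(onz(p,q,T[2]-h,s)-T))[:2] for q in c])
    o=least_squares(lambda x:np.linalg.norm(P-x[:2],axis=1)-x[2],[0,0,.07],loss='soft_l1',f_scale=.001)
    print(h,np.round(o.x*1000,2),np.abs(o.fun).mean()*1000)
E
```

```text
t 7.77 pos [ 0.5555 -0.0541  0.2401] yaw 162.48 z [-0. -0. -1.] q [-0.1   0.23 -0.14  1.2  -0.   -1.36] F [-0.1  0.3 -3.5] M [ 0.02  0.   -0.04] w 0.0128
0.008 [-1.35 -3.83 67.96] 0.18091060500441272
0.01 [-1.36 -2.9  68.86] 0.18331921766383527
0.012 [-1.36 -1.97 69.77] 0.18572775171904182
```

Emit:
jog_arm(
  series=[
    [0.6,-29.8,0,0,0],
    [0.6,-29.8,0,0,0],
    [0.6,-29.8,0,0,0],
    [0.4,-29.8,0,0,0],
    [0,0,35,0,0],
    [0,0,35,0,0],
    [0,0,5,0,0],
    [0,0,0,0,0],
  ],
)

```text
time: 8.53
eef_pos: [0.5148, -0.166, 0.163]
ee_rot: [-0.003, 0.152, 0.988, 0.0]
ft_force: [-0.1, 0.3, -3.2]
width: 0.0127
```

Emit:
jog_arm(
  series=[
    [0,0,0,0,0],
    [0,0,0,0,0],
  ],
)

```text
time: 8.7
eef_pos: [0.5187, -0.1666, 0.1674]
ee_rot: [0.001, 0.151, 0.988, -0.0]
ft_force: [0.0, 0.1, -3.9]
width: 0.0124
```

```bash
python3 -c "
from h import *
for i in range(4): s=st(); p=arm.snapshot('scene')
save('s3',p['frame'][100:260,140:360].repeat(3,0).repeat(3,1))
"
```

```text
t 8.7 pos [ 0.5187 -0.1666  0.1674] yaw 162.57 z [ 0.003 -0.001 -1.   ] q [-0.31  0.24 -0.29  1.03 -0.   -1.58] F [ 0.   0.1 -3.9] M [-0.03  0.    0.04] w 0.0124
t 8.75 pos [ 0.5189 -0.1666  0.1676] yaw 162.58 z [ 0.003 -0.001 -1.   ] q [-0.31  0.24 -0.29  1.03 -0.   -1.58] F [ 0.6  0.8 -4.4] M [ 0.04 -0.02 -0.03] w 0.013
t 8.8 pos [ 0.5188 -0.1666  0.1674] yaw 162.58 z [ 0.003 -0.001 -1.   ] q [-0.31  0.24 -0.29  1.03 -0.   -1.58] F [-0.5 -0.  -3.4] M [-0.03  0.06 -0.03] w 0.0126
t 8.85 pos [ 0.5185 -0.1665  0.1671] yaw 162.57 z [ 0.003 -0.001 -1.   ] q [-0.31  0.24 -0.29  1.03 -0.   -1.58] F [-0.2  0.6 -4. ] M [-0.    0.04  0.01] w 0.013
```

View pics/s3.png

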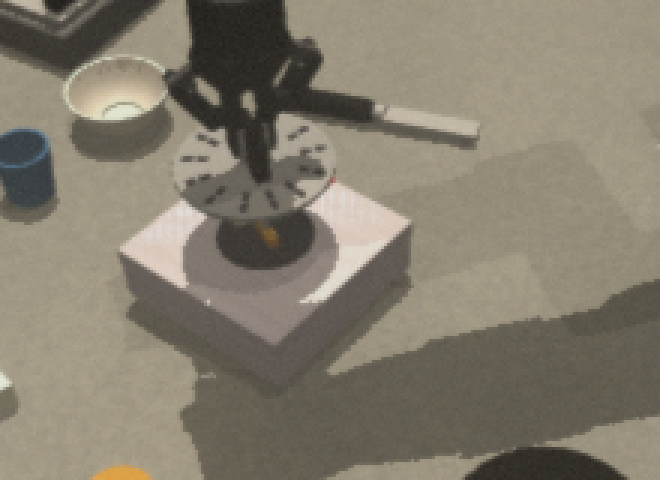

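The disc hangs over the drive with its hub above the tongue, at about (262,235) in the crop. Lowering it gently now.

Emit:
jog_arm(
  series=[
    [0,0,0,0,0],
    [0,0,0,0,0],
    [0,0,6,0,0],
    [0,0,6,0,0],
    [0,0,4,0,0],
    [0,0,4,0,0],
    [0,0,0,0,0],
    [0,0,0,0,0],
  ],
)

```text
time: 9.57
eef_pos: [0.5168, -0.1663, 0.1448]
ee_rot: [-0.001, 0.152, 0.988, 0.0]
ft_force: [-0.1, -0.5, -2.2]
width: 0.0127
```

```bash
python3 -c "
from h import *
for i in range(3): s=st(); p=arm.snapshot('scene')
"
```

```text
t 9.57 pos [ 0.5168 -0.1663  0.1448] yaw 162.54 z [-0.001  0.    -1.   ] q [-0.31  0.26 -0.32  0.99 -0.   -1.58] F [-0.1 -0.5 -2.2] M [-0.   -0.01  0.02] w 0.0127
t 9.62 pos [ 0.517  -0.1664  0.1451] yaw 162.54 z [-0.  0. -1.] q [-0.31  0.26 -0.32  0.99  0.   -1.58] F [-0.1  0.1 -4.6] M [-0.02  0.03  0.02] w 0.0127
t 9.67 pos [ 0.5173 -0.1664  0.1454] yaw 162.54 z [ 0. -0. -1.] q [-0.31  0.26 -0.32  0.99  0.   -1.58] F [-0.3 -1.2 -4. ] M [ 0.01 -0.04 -0.03] w 0.0129
```

Emit:
jog_arm(
  series=[
    [-0.7,-0.6,0,0,0],
    [0,0,2,0,0],
    [0,0,2,0,0],
    [0,0,2,0,0],
    [0,0,2,0,0],
    [0,0,0,0,0],
    [0,0,0,0,0],
  ],
)

```text
time: 10.3
eef_pos: [0.5174, -0.1671, 0.1369]
ee_rot: [-0.0, 0.152, 0.988, 0.0]
ft_force: [-0.6, 0.2, -4.0]
width: 0.0127
```

```bash
python3 -c "
from h import *
for i in range(3): s=st(); p=arm.snapshot('scene')
"
```

```text
t 10.3 pos [ 0.5174 -0.1671  0.1369] yaw 162.54 z [-0.001  0.    -1.   ] q [-0.31  0.27 -0.33  0.97 -0.   -1.58] F [-0.6  0.2 -4. ] M [0.08 0.35 0.03] w 0.0127
t 10.35 pos [ 0.5174 -0.1671  0.137 ] yaw 162.54 z [-0.001  0.    -1.   ] q [-0.31  0.27 -0.33  0.97 -0.   -1.58] F [-1.8  0.9 -5.3] M [0.06 0.32 0.01] w 0.0128
t 10.4 pos [ 0.5174 -0.1671  0.1371] yaw 162.54 z [-0.001  0.    -1.   ] q [-0.31  0.27 -0.33  0.97 -0.   -1.58] F [-1.2  0.1 -4.8] M [0.11 0.34 0.  ] w 0.0131
```

Emit:
jog_arm(
  series=[
    [0.5,-0.1,0,0,0],
    [0,0,1.5,0,0],
    [0,0,1.5,0,0],
    [0,0,1,0,0],
    [0,0,0,0,0],
    [0,0,0,0,0],
  ],
)

```text
time: 10.95
eef_pos: [0.5173, -0.1669, 0.1332]
ee_rot: [0.0, 0.152, 0.988, 0.0]
ft_force: [-0.2, 1.5, -3.7]
width: 0.013
```

```bash
python3 -c "
from h import *
for i in range(3): s=st(); p=arm.snapshot('scene')
"
```

```text
t 10.95 pos [ 0.5173 -0.1669  0.1332] yaw 162.55 z [ 0.     0.001 -1.   ] q [-0.31  0.27 -0.34  0.96  0.   -1.58] F [-0.2  1.5 -3.7] M [0.48 0.05 0.01] w 0.013
t 11.0 pos [ 0.5173 -0.1669  0.1332] yaw 162.55 z [ 0.     0.001 -1.   ] q [-0.31  0.27 -0.34  0.96  0.   -1.58] F [ 0.7  2.5 -4.2] M [ 0.49 -0.01 -0.03] w 0.0131
t 11.05 pos [ 0.5173 -0.1669  0.1332] yaw 162.55 z [ 0.  0. -1.] q [-0.31  0.27 -0.34  0.96  0.   -1.58] F [-0.9  2.1 -3.8] M [ 0.54 -0.05 -0.01] w 0.0127
```

Emit:
jog_arm(
  series=[
    [0.2,0.5,0,0,0],
    [0,0,1,0,0],
    [0,0,1,0,0],
    [0,0,0,0,0],
    [0,0,0,0,0],
  ],
)

```text
time: 11.52
eef_pos: [0.5172, -0.1667, 0.1313]
ee_rot: [0.0, 0.152, 0.988, -0.0]
ft_force: [1.3, 1.5, -4.7]
width: 0.0128
```

```bash
python3 -c "
from h import *
for i in range(3): s=st(); p=arm.snapshot('scene')
"
```

```text
t 11.52 pos [ 0.5172 -0.1667  0.1313] yaw 162.54 z [ 0. -0. -1.] q [-0.31  0.27 -0.34  0.96 -0.   -1.58] F [ 1.3  1.5 -4.7] M [ 0.27 -0.1   0.03] w 0.0128
t 11.57 pos [ 0.5172 -0.1667  0.1313] yaw 162.54 z [ 0. -0. -1.] q [-0.31  0.27 -0.34  0.96 -0.   -1.58] F [ 0.1  0.9 -4.3] M [ 0.29 -0.19 -0.02] w 0.0126
t 11.62 pos [ 0.5172 -0.1667  0.1313] yaw 162.54 z [ 0. -0. -1.] q [-0.31  0.27 -0.34  0.96  0.   -1.58] F [ 1.5  0.8 -4.6] M [ 0.24 -0.25 -0.01] w 0.0125
```

Emit:
jog_arm(
  series=[
    [-0.1,0.3,0.7,0,0],
    [0,0,0.7,0,0],
    [0,0,0,0,0],
    [0,0,0,0,0],
  ],
)

```text
time: 12.0
eef_pos: [0.5174, -0.1665, 0.1304]
ee_rot: [0.0, 0.152, 0.988, -0.0]
ft_force: [-1.6, -0.2, 3.4]
width: 0.0129
```

```bash
python3 -c "
from h import *
for i in range(2): s=st(); p=arm.snapshot('scene')
"
```

```text
t 12.0 pos [ 0.5174 -0.1665  0.1304] yaw 162.54 z [ 0. -0. -1.] q [-0.31  0.27 -0.34  0.96 -0.   -1.58] F [-1.6 -0.2  3.4] M [ 0.2   0.31 -0.02] w 0.0129
t 12.05 pos [ 0.5174 -0.1665  0.1304] yaw 162.53 z [ 0. -0. -1.] q [-0.31  0.27 -0.34  0.96 -0.   -1.58] F [-0.6 -0.2  2.9] M [0.21 0.35 0.04] w 0.0131
```

Contact with the tongue: about 7 N, TCP z 0.1304, 11 mm above home. I back off slightly and turn towards alignment.

Emit:
jog_arm(
  series=[
    [0,0,-0.3,0,0],
    [0,0,0,-2,0],
    [0,0,0,-2,0],
    [0,0,0,-2,0],
    [0,0,0,-1,0],
    [0,0,0,-1,0],
    [0,0,0,0,0],
  ],
)

```text
time: 12.68
eef_pos: [0.5169, -0.1663, 0.1296]
ee_rot: [-0.0, 0.082, 0.997, 0.0]
ft_force: [0.2, -0.0, -3.8]
width: 0.0131
```

```bash
python3 -c "
from h import *
for i in range(2): s=st(); p=arm.snapshot('scene')
"
```

```text
t 12.68 pos [ 0.5169 -0.1663  0.1296] yaw 170.56 z [-0.001  0.    -1.   ] q [-0.31  0.27 -0.34  0.96 -0.   -1.72] F [ 0.2 -0.  -3.8] M [0.09 0.01 0.04] w 0.0131
t 12.73 pos [ 0.5169 -0.1663  0.1296] yaw 170.52 z [-0.001  0.    -1.   ] q [-0.31  0.27 -0.34  0.96 -0.   -1.72] F [-0.6 -0.2 -4.6] M [ 0.11 -0.07  0.01] w 0.0129
```

The contact is gone at tool yaw 170.5°, so the slot is aligned. Lowering gently.

Emit:
jog_arm(
  series=[
    [0,0,1.5,0,0],
    [0,0,1.5,0,0],
    [0,0,1,0,0],
    [0,0,0,0,0],
    [0,0,0,0,0],
  ],
)

```text
time: 13.2
eef_pos: [0.5171, -0.1663, 0.126]
ee_rot: [-0.0, 0.083, 0.997, 0.0]
ft_force: [-0.2, -0.5, -3.7]
width: 0.0132
```

```bash
python3 -c "
from h import *
for i in range(2): s=st(); p=arm.snapshot('scene')
"
```

```text
t 13.2 pos [ 0.5171 -0.1663  0.126 ] yaw 170.54 z [-0.  0. -1.] q [-0.31  0.27 -0.35  0.95  0.   -1.72] F [-0.2 -0.5 -3.7] M [ 0.16 -0.02  0.02] w 0.0132
t 13.25 pos [ 0.5172 -0.1663  0.1261] yaw 170.54 z [-0.  0. -1.] q [-0.31  0.27 -0.35  0.95 -0.   -1.72] F [-0.6  0.1 -4.8] M [ 0.14  0.   -0.  ] w 0.0128
```

Emit:
jog_arm(
  series=[
    [0,0,2,0,0],
    [0,0,2,0,0],
    [0,0,1.5,0,0],
    [0,0,0.7,0,0],
    [0,0,0.4,0,0],
    [0,0,0,0,0],
    [0,0,0,0,0],
  ],
)

```text
time: 13.88
eef_pos: [0.5172, -0.1663, 0.12]
ee_rot: [0.0, 0.082, 0.997, 0.0]
ft_force: [-4.1, 2.3, 4.4]
width: 0.0126
```

```bash
python3 -c "
from h import *
for i in range(2): s=st(); p=arm.snapshot('scene')
"
```

```text
t 13.88 pos [ 0.5172 -0.1663  0.12  ] yaw 170.54 z [ 0. -0. -1.] q [-0.31  0.28 -0.36  0.93  0.   -1.72] F [-4.1  2.3  4.4] M [ 0.42  0.68 -0.02] w 0.0126
t 13.93 pos [ 0.5172 -0.1663  0.12  ] yaw 170.54 z [ 0. -0. -1.] q [-0.31  0.28 -0.36  0.93  0.   -1.72] F [-4.6  1.9  4.5] M [ 0.44  0.79 -0.07] w 0.0126
```

Home contact at TCP z 0.120. I relieve the side load and start turning clockwise with the drive.

Emit:
jog_arm(
  series=[
    [0.4,0.1,0,0,0],
    [0,0,0,4,0],
    [-0.2,0.1,0,5,0],
    [-0.2,0.1,0,5,0],
    [0,0,0,0,0],
  ],
)

```text
time: 14.4
eef_pos: [0.5168, -0.1662, 0.12]
ee_rot: [-0.0, 0.205, 0.979, -0.0]
ft_force: [-5.9, 1.2, 7.7]
width: 0.013
```

```bash
python3 -c "
from h import *
for i in range(2): s=st(); p=arm.snapshot('scene')
"
```

```text
t 14.4 pos [ 0.5168 -0.1662  0.12  ] yaw 156.38 z [-0.001 -0.    -1.   ] q [-0.31  0.28 -0.36  0.93 -0.   -1.47] F [-5.9  1.2  7.7] M [0.2  1.35 0.27] w 0.013
t 14.45 pos [ 0.5167 -0.1662  0.12  ] yaw 156.53 z [-0.001 -0.001 -1.   ] q [-0.31  0.28 -0.36  0.93 -0.   -1.47] F [-6.8  1.1  8.9] M [0.3  1.29 0.19] w 0.0128
```

Emit:
jog_arm(
  series=[
    [0.6,-0.2,-0.3,0,0],
    [0,0,0,5,0],
    [0,0,0,5,0],
    [0,0,0,5,0],
    [0,0,0,0,0],
  ],
)

```text
time: 14.92
eef_pos: [0.5168, -0.1663, 0.12]
ee_rot: [0.0, 0.33, 0.944, -0.0]
ft_force: [-3.1, -1.2, 2.7]
width: 0.0126
```

```bash
python3 -c "
from h import *
for i in range(2): s=st(); p=arm.snapshot('scene')
"
```

```text
t 14.92 pos [ 0.5168 -0.1663  0.12  ] yaw 141.45 z [ 0.    -0.001 -1.   ] q [-0.31  0.28 -0.36  0.93 -0.   -1.21] F [-3.1 -1.2  2.7] M [-0.01  0.57  0.18] w 0.0126
t 14.97 pos [ 0.5168 -0.1663  0.12  ] yaw 141.64 z [ 0.    -0.001 -1.   ] q [-0.31  0.28 -0.36  0.93 -0.   -1.21] F [-3.7 -0.2  2.3] M [0.07 0.57 0.07] w 0.013
```

Emit:
jog_arm(
  series=[
    [0.2,-0.2,0,5,0],
    [0,0,0,5,0],
    [0,0,0,5,0],
    [0,0,0,5,0],
    [0,0,0,4,0],
    [0,0,0,0,0],
  ],
)

```text
time: 15.52
eef_pos: [0.517, -0.1666, 0.12]
ee_rot: [0.001, 0.518, 0.855, -0.0]
ft_force: [-1.0, -0.9, 1.1]
width: 0.0128
```

```bash
python3 - <<'E'
from h import *
s,p=look('h1',[('grater_mark',.07),('disc_mark',.11)])
E
```

```text
t 15.52 pos [ 0.517  -0.1666  0.12  ] yaw 117.56 z [ 0.001 -0.001 -1.   ] q [-0.31  0.28 -0.36  0.93 -0.   -0.79] F [-1.  -0.9  1.1] M [-0.33  0.18  0.2 ] w 0.0128
wrist grater_mark 0.73 [319.3  80. ] [ 0.4375 -0.1869  0.07  ]
wrist disc_mark 0.73 [276.9 113.1] [ 0.4591 -0.1985  0.11  ]
wrist disc_mark 0.34 [277.6 235.7] [ 0.5043 -0.1746  0.11  ]
```

View pics/h1wrist.png

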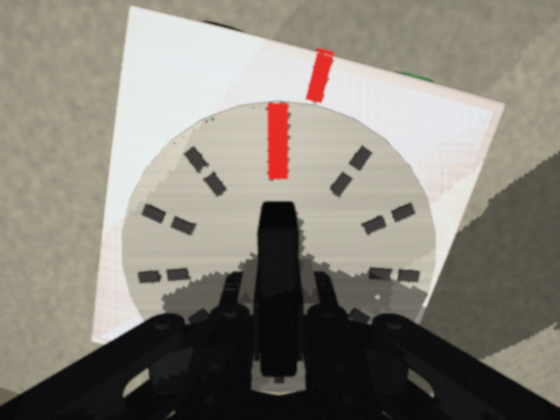

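The wrist view shows the housing mark at (320,75) and the pointer at (278,140), still counter-clockwise of the mark. I measure the housing yaw from its front edge and the mark.

```bash
cat > n.py <<'E'
from h import *
s=st();p=arm.snapshot('wrist');f=p['frame'];hsv=cv2.cvtColor(f,cv2.COLOR_RGB2HSV)
red=((hsv[...,0]<8)|(hsv[...,0]>172))&(hsv[...,1]>150)&(hsv[...,2]>90)
n,l,stt,cen=cv2.connectedComponentsWithStats(red.astype(np.uint8))
ax=np.array([.5177,-.1676])
for i in range(1,n):
    if stt[i,4]<100: continue
    z=.07 if cen[i][1]<100 else .11
    W=np.array([onz(p,q[::-1],z,s)[:2] for q in np.argwhere(l==i)])
    m=W.mean(0);u=np.linalg.svd(W-m,full_matrices=False)[2][0];u*=np.sign(u@(ax-m))
    a=lambda v:np.degrees(np.arctan2(v[1],v[0]))
    print('red',np.round(cen[i],1),stt[i,4],'z',z,np.round(m,4),'stripe dir',round(a(u),2),'about seat',round(a(ax-m),2),np.linalg.norm(ax-m),'about TCP',round(a(s['eef_pos'][:2]-m),2))
g=f.min(2).astype(int)
P=[]
for x in list(range(145,300,4))+list(range(345,490,4)):
    y0=8+(x-131)*94/372; ys=np.arange(max(2,int(y0)-14),int(y0)+15)
    d=g[ys+1,x]-g[ys-1,x]; 
    if d.max()>40: P.append((x,ys[d.argmax()]))
if P:
    W=np.array([onz(p,q,.07,s)[:2] for q in P],np.float32)
    v=cv2.fitLine(W,cv2.DIST_HUBER,0,.01,.01).ravel()[:2];print('edge',len(P),(np.degrees(np.arctan2(v[1],v[0]))+90)%180)
E
python3 n.py
```

```text
t 15.67 pos [ 0.517  -0.1666  0.12  ] yaw 117.68 z [ 0.001 -0.001 -1.   ] q [-0.31  0.28 -0.36  0.93 -0.   -0.79] F [-0.8 -1.5 -0.8] M [-0.48  0.08  0.21] w 0.0129
red [319.8  74.9] 783 z 0.07 [ 0.4354 -0.188 ] stripe dir 14.34 about seat 13.91 0.08475232863599319 about TCP 14.72
red [277.6 140.1] 1446 z 0.11 [ 0.4685 -0.1934] stripe dir 27.95 about seat 27.69 0.05560583461084293 about TCP 29.0
edge 74 14.018929
```

Emit:
jog_arm(
  series=[
    [0,0,0,4.5,0],
    [0,0,0,4.5,0],
    [0,0,0,4.6,0],
    [0,0,0,0,0],
    [0,0,0,0,0],
  ],
)

```text
time: 16.13
eef_pos: [0.5169, -0.1667, 0.12]
ee_rot: [0.001, 0.615, 0.789, -0.0]
ft_force: [1.0, -3.6, -1.4]
width: 0.0132
```

```bash
sed -i 's/y0=8+(x-131)\*94\/372/y0=40/; s/int(y0)-14/int(y0)-34/;s/int(y0)+15/int(y0)+26/' n.py; python3 n.py
```

```text
t 16.13 pos [ 0.5169 -0.1667  0.12  ] yaw 104.1 z [ 0.001 -0.001 -1.   ] q [-0.31  0.28 -0.36  0.93 -0.   -0.56] F [ 1.  -3.6 -1.4] M [-0.94 -0.26  0.15] w 0.0132
red [278.4  70. ] 744 z 0.07 [ 0.4355 -0.1879] stripe dir 15.09 about seat 13.88 0.08466230890030756 about TCP 14.63
red [277.5 140.5] 1437 z 0.11 [ 0.4638 -0.1811] stripe dir 14.66 about seat 14.05 0.05560674174491348 about TCP 15.18
edge 70 13.993942
```

Pointer and mark agree within about 0.3°. I relieve the side load, open, retreat straight up and check.

Emit:
jog_arm(
  series=[
    [-0.5,0.1,0,0,0],
    [0,0,0,0,0],
    [0,0,0,0,0.3],
    [0,0,0,0,1],
    [0,0,0,0,1],
    [0,0,0,0,1],
    [0,0,0,0,1],
    [0,0,0,0,1],
  ],
)

```text
time: 16.85
eef_pos: [0.5166, -0.1664, 0.1199]
ee_rot: [-0.0, 0.616, 0.788, 0.0]
ft_force: [-0.1, 0.1, -0.6]
width: 0.0835
```

```bash
python3 n.py
```

```text
t 16.85 pos [ 0.5166 -0.1664  0.1199] yaw 103.95 z [-0.  0. -1.] q [-0.31  0.28 -0.36  0.93  0.   -0.56] F [-0.1  0.1 -0.6] M [-0.04  0.06  0.07] w 0.0835
red [276.9  70.4] 780 z 0.07 [ 0.4355 -0.1879] stripe dir 14.13 about seat 13.88 0.0847137835551472 about TCP 14.89
red [275.1 141.1] 1448 z 0.11 [ 0.4639 -0.1815] stripe dir 14.93 about seat 14.48 0.05560167419508621 about TCP 16.03
edge 63 13.980408
```

Emit:
jog_arm(
  series=[
    [0,0,-15,0,1],
    [0,0,-30,0,1],
    [0,0,-35,0,1],
    [0,0,-35,0,1],
    [0,0,-30,0,1],
    [0,30,0,0,1],
    [0,0,0,0,1],
    [0,0,0,0,1],
  ],
)

```text
time: 17.57
eef_pos: [0.5467, -0.1591, 0.265]
ee_rot: [0.0, 0.616, 0.788, 0.0]
ft_force: [-0.3, -0.1, -0.5]
width: 0.0856
```

```bash
python3 - <<'E'
from h import *
import subprocess
s=st();p=arm.snapshot('wrist');c=arm.snapshot('scene');c2=arm.snapshot('top')
g=arm.cut_out(p,'disc')[0];g2=arm.cut_out(c,'disc')
cc=max(cv2.findContours(g['region'].astype(np.uint8),0,1)[0],key=len)[:,0]
for z in (.107,.110,.113,.121):
    W=np.array([onz(p,q,z,s)[:2] for q in cc],np.float32); print(z,cv2.minEnclosingCircle(W))
im=np.hstack([p['frame'][60:360,80:480],cv2.resize(c['frame'][110:250,150:337],(400,300))]);save('fin',im)
for pic,n in((p,s),):
    red=disc_pose(p,s,np.array([.46,-.182]),.11,.03);print(red, np.degrees(np.arctan2(red[1][1],red[1][0])))
    k=arm.landmark_of(p,'grater_mark');print([onz(p,r['pixel'],.07,s) for r in k[:1]])
E
```

```text
t 17.57 pos [ 0.5467 -0.1591  0.265 ] yaw 103.99 z [ 0.001 -0.    -1.   ] q [-0.28  0.24 -0.06  1.26  0.   -0.53] F [-0.3 -0.1 -0.5] M [ 0.01 -0.   -0.03] w 0.0856
0.107 ((0.5171187520027161, -0.16776546835899353), 0.07028430700302124)
0.11 ((0.5167413949966431, -0.16797463595867157), 0.0695471465587616)
0.113 ((0.5163317322731018, -0.1680678278207779), 0.06884577870368958)
0.121 ((0.515239417552948, -0.16831621527671814), 0.0669754296541214)
(array([ 0.45542368, -0.18357387]), array([0.97395749, 0.22673071]), 601) 13.104670985220245
[array([ 0.43741315, -0.19046569,  0.07      ])]
```

View pics/fin.png

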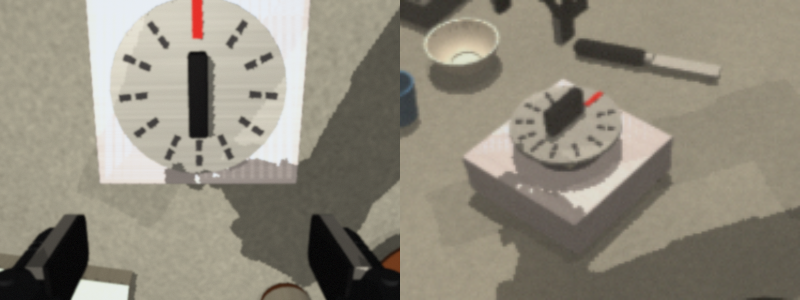

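The disc sits flat on the housing (plate-size fit gives z ≈ 0.11 m, home). One numeric check of the final angle from this higher view.

```bash
python3 - <<'E'
from h import *
s=st();p=arm.snapshot('wrist');f=p['frame'];hsv=cv2.cvtColor(f,cv2.COLOR_RGB2HSV)
red=((hsv[...,0]<8)|(hsv[...,0]>172))&(hsv[...,1]>130)&(hsv[...,2]>80)
n,l,stt,cen=cv2.connectedComponentsWithStats(red.astype(np.uint8));ax=np.array([.5177,-.1676])
cs=[i for i in range(1,n) if stt[i,4]>60]
for i in cs:
    print(np.round(cen[i],1),stt[i])
    if abs(cen[i][0]-280)>60: continue
    for z in (.07,.11):
        m=np.mean([onz(p,q[::-1],z,s)[:2] for q in np.argwhere(l==i)],0);d=ax-m
        print(z,np.round(m,4),'r',np.linalg.norm(d).round(4),'ang',np.degrees(np.arctan2(d[1],d[0])).round(2))
E
```

```text
t 17.87 pos [ 0.5449 -0.1593  0.2644] yaw 103.92 z [-0.001  0.    -1.   ] q [-0.28  0.24 -0.07  1.26 -0.   -0.53] F [0.2 0.4 0.5] M [-0.02 -0.05 -0.02] w 0.0855
[276.7  66.5] [271  30  11  71 667]
0.07 [ 0.4526 -0.1844] r 0.0672 ang 14.44
0.11 [ 0.4552 -0.1835] r 0.0645 ang 14.31
[536.8 322. ] [525 311  24  23 222]
```

```bash
python3 -c "
from bench import arm
print(arm.sign_off())"
```

```text
the job is handed in; nothing more can be done
None
```

The steel shredding disc is on the grater's drive, fully home, with its pointer on the red mark. The job is handed in at about 18 s of the 54 s allowed.

- **Fitting:** I took the steel disc from the rubber mat, not the brown or pink look-alikes. I lowered it over the pilot pin and rested it on the tongue about 8° off, with roughly 7 N of contact. I then turned it until the contact vanished at about 80.5° and lowered it home, 10.5 mm below the resting height against 11 mm expected.
- **Turning to the mark:** I turned disc and drive clockwise by about 66° to the mark, easing off the side load as it built up. The wrist force readings stayed under about 12 N. I then let go and lifted clear.
- **Last checks:** The plate's size in the wrist view puts its top at about 0.108 to 0.110 m, where 0.110 m is home. Pointer and mark appear as one continuous red stripe 11 px wide.
- **Disagreements:**
  - Just after release, the pointer measured 14.5–14.9°, against 13.9–14.1° for the mark. That is up to 1° off; a later view of the pointer alone gave 13.1°.
  - The close-range wrist view put the disc 1–2 mm off the centre of the grip. I settled this by the side forces at the pin.
- **Not checked:** I did not measure the other items on the counter again. The ones visible in the final pictures look unmoved, and I felt no unexpected contact.

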